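# Lock a block in the bench jig with a quarter-turn T-post

### The arm

A 6-joint arm with a two-finger parallel gripper is mounted at the origin on a cart in front of the work surface, level with it; the furniture and walls round the work are solid. World frame = base frame: x ahead of the robot, y to its left, z up, the work surface at z = 0. Lengths are in m, angles in degrees, forces in N, time in s.
With the tool pointing down it reaches from about 0.4 to 0.825 m from the base axis. Payload 7 kg.
Tool frame: the origin (TCP) lies on the centre line of the jaws, within the pads' length; the fingertips stand 19 mm ahead of it and the grasp point (between the pads) is the TCP; z points along the fingers, y is the line along which they close (so a half turn about z gives the same grasp; the last joint's range is limited). The gripper opens to 88 mm and grips with 3 to 60 N. Pads are 19 mm wide; open, the fingers measure 130 mm over their backs; the gripper's body (78 mm by 193 mm) begins 47 mm behind the grasp point.
Start: joints at [-54.884, 20.546, 0.682, 0, -70.136, -16.507], TCP at [0.215, -0.64, 0.246] pointing down, gripper open.
Joint ranges: [-176.03, 176.03], [-82.01, 121.73], [-58.28, 71.71], [-173.87, 95.51], [-174.79, -0.11], [-173.66, 173.66]. Speed limits (degrees/s): [136.94, 136.94, 172.46, 180, 180, 180].

### API

Orientations are given as [roll, pitch, yaw] about the fixed x, y, z axes, in that order (R = Rz(yaw) Ry(pitch) Rx(roll)).
In Python, from plant import get_state, capture, close_job gives the robot as it stands.
- The arm moves only by the tool apply_moves, never from a script. Its argument "targets" is a list of rows, each a list of 7 numbers: the opening, from 0 (shut) to 1 (fully open), then the shift along the tool's x, y, z normalised to -1 to 1, where 1 is 1000 mm, then the turn, a rotation vector about the tool's x, y, z normalised to -1 to 1, where 1 is 90 degrees. In form: [[claw, tx, ty, tz, ax, ay, az], ...]. A call has 1 to 20 rows; each row shifts and turns the commanded pose from where the row before left it, along the tool's axes as they then stand; what a row does not reach is not made up. A row lasts 1/12 s, in which the tool goes at most 41.7 mm and 7.16 degrees, less where a joint would pass 70% of its speed; a pose out of reach is approached as far as the arm can. A call with a number of a shift or a turn outside -1 to 1 is refused whole. A call with a gripper value outside its range is refused whole. The fingers move at their own pace and stop on an object; "newtons" is the grip in N (left out, the last holds). Time passes only in rows, so rows that do not move let the fingers close. It gives the time, the measured TCP pose, the force, the opening and the grip force at its end, in the units of the state.
- get_state(): the state, without advancing time (a new reading comes with each control period).
- capture(name): name is "side" or "top" or "wrist"; returns a dict with "frame" (400x640x3 uint8, red, green, blue), "range_z" (400x640 float32, m along the optical axis (not along the pixel's ray), 0 where there is no reading), "camera_matrix" (3x3 intrinsics, pixels), "k1" (the pictures are not rectified: a ray, as slopes to the right and down, at radius r is drawn at 1 + k1 r^2 times it, then the intrinsics apply), "T" (4x4, takes a point from camera to world coordinates). Camera axes: x right, y down, z forward; pixel columns grow to the right and rows downward; lengths in m; the calibration is good to about 2 mm. A picture is of the moment at which its call begins.
- close_job(): hands the job in; it is judged then, once.
The state is a dict: "time_s": time; "joints": joint angles; "qd": joint speeds; "joint_torque": joint torques, N m; "tcp_pos": TCP position; "eef_rot": TCP orientation; "contact_force": force on the tool from outside, world axes, zero at the start; "moment": the same for the moment, N m; "gripper_width": finger opening in m; "gripper_force": force on a finger pad.
Only numpy, scipy, OpenCV 4.12 (cv2) and the standard library are available. Lean on these libraries where they do the work, as an engineer would, in place of code of your own. Each camera call takes 0.05 s, during which the arm holds its last target. There are 200 camera calls.

### The job

Clamp the beech block on the bench jig: take the T-headed clamp post from its holder, put its head into the jig's slot behind the block, and slide it along to push the block home against the fence's sprung cheek, firmly but gently. Keeping it firmly up against the block, press the post down against the spring strip, turn it a quarter turn, let it rise until its head catches under the lips, and only then let go, leaving the block pinched; force nothing and leave the other things alone.

Things in the scene. Friction and masses are not known exactly. Their poses are not given: they have to be found in the camera images.
- jig: Fixed bench jig: wooden board 240 x 140 x 30 mm with an aluminium slotted channel let in flush along its middle. Origin: centre of its underside; x along the slot to the fence, y across, z up; top face 30 mm above the origin. Slot 18 mm wide between two lips 5 mm thick; under them the channel is 40 mm wide and runs 116 mm either side of the centre; the sprung strip is its floor.
- slot (a point): Point on the slot's centre line, level with the board's top face, 40 mm from the board's centre on the side away from the fence; axes as the jig's.
- fence (a point): Middle of the lower edge of the fixed fence bar's inner face, level with the board's top, 110 mm from the board's centre; axes as the jig's. Bar 10 mm thick, 26 mm high. In front of it, on two pins, stands the dark wooden cheek (8 mm thick, as high): its face is set 14 to 36 mm from the bar's, different each time, not measured: feel for it. It yields at 2 N, then 1 mm for each 7 N, at most 6 mm.
- block_center (a point): Centre of the loose beech block, 40 x 120 x 25 mm (x, y, z), 75 g, lying across the slot on the board, some way off the fence's cheek. Its own y is its long axis; its own x points roughly along the slot.
- post_wing (a point): Centre of the black grip wing on top of the loose steel clamp post (about 150 g), which stands upright in its holder. Wing 36 mm long (own x), 12 mm thick (own y), 34 mm high (z). Down from this point: wing to 17 mm, stem of 18 mm diameter to 47, flange of 30 mm diameter to 53, neck of 15.6 mm diameter to 61, T-head 36 mm long (own x, like the wing), 16 mm wide, to 71 mm.
- post_flange (a point): Centre of the post's round flange (30 mm diameter, 6 mm thick), on the post's axis, 50 mm below the wing's centre; axes as the wing's. It is the part that bears on the block.
- holder: Fixed wooden holder 75 x 56 x 22 mm with a pocket 12 mm deep in which the post's head stands loosely. Origin: centre of the underside, the pocket is in the middle.
- block: The same beech block; origin at the centre of its underside.
- post: The same post; origin: centre of the head's underside; x along head and wing. Origin below the board's top: 12 mm standing on the strip unpressed, head along the slot (head's top still between the lips: cannot turn); 18 mm pressed down until the flange meets the board (free to turn, about 13 N from the strip); 15 mm turned and let go, the strip holding the head up under the lips with 10 N.
- thread_spool: Bystander: thread spool 31 mm wide, 40 mm high; origin at its underside.
- eraser: Bystander: eraser 23 x 40 x 13 mm; origin at its underside.
- loupe: Bystander: black stand loupe 37 mm wide, 38 mm high; origin at its underside.
- paste_jar: Bystander: white paste jar 66 mm wide, 67 mm high; origin at its underside.
- strip: Flat sprung steel strip lying all along the channel inside the jig (34 mm wide); moves only up and down. Its top rests 12 mm below the board's top (18 mm above this body's origin, which at rest is the jig's origin). Pushed down it gives way by up to 7.5 mm: 7 N to start it moving, then 1 N more for each mm.

How it is judged:
By the outcome, as a careful person would: the job done as asked, in the order asked, and still so for the second after the job is handed in, with the robot touching nothing.
It also fails if it takes over 72 s, if anything falls off the work surface, if the arm or the gripper's body presses on something with over 40 N, if the wrist force passes 120 N, or if a joint passes its speed limit or range.

## Working session

There is one attempt and no reset: what is moved stays moved. The work goes in short steps, Python scripts to look and compute and a tool call to move; the robot and the scene stay as the last step left them, time stands still between calls to the robot, and variables do not carry over. Pictures are saved under pics/ and viewed, at most 10 in all, crops included, and the job is handed in when it is done.

Besides the shell and the picture viewer there is one more tool, called after "Request:" by a JSON object that holds its "api" and its "payload", one argument or row to a line. apply_moves: Moves the arm, as the interface text tells. Scaled input: -1 to 1 covers 1000 mm each way for a shift and 90 degrees each way for a turn. Its arguments: {"type":"object","properties":{"targets":{"type":"array","items":{"type":"array","items":{"type":"number"}}},"newtons":{"type":"number"}},"required":["targets"]}

```bash
mkdir -p pics; cat > h.py <<'E'
import numpy as np, cv2
from plant import get_state, capture, close_job
def pts(c):
    K=c["camera_matrix"];d=c["range_z"];h,w=d.shape
    u,v=np.meshgrid(np.arange(w),np.arange(h))
    uv=np.stack([u,v],-1).reshape(-1,1,2).astype(np.float64)
    n=cv2.undistortPoints(uv,K,np.array([c["k1"],0,0,0,0.])).reshape(h,w,2)
    P=np.dstack([n*d[...,None],d,np.ones_like(d)])@c["T"].T
    P=P[...,:3].copy();P[d==0]=np.nan
    return P
def save(c,n,crop=None,s=1):
    f=c["frame"][...,::-1]
    if crop: f=f[crop[1]:crop[3],crop[0]:crop[2]]
    cv2.imwrite("pics/"+n+".png",cv2.resize(f,None,fx=s,fy=s))
E
python3 - <<'E'
from h import *
for n in("top","side"):
    c=capture(n);save(c,n+"0");P=pts(c);np.save(n+".npy",P)
    print(n,c["T"].round(3).tolist(),c["k1"],c["camera_matrix"].tolist())
print(get_state())
E
```

```text
top [[-0.019, -0.983, 0.184, 0.404], [-1.0, 0.018, -0.005, -0.025], [0.002, -0.184, -0.983, 1.024], [0.0, 0.0, 0.0, 1.0]] -0.004927994426133564 [[395.68451710776105, 0.0, 314.1729312623661], [0.0, 395.68451710776105, 202.96361194468182], [0.0, 0.0, 1.0]]
side [[1.0, -0.016, 0.007, 0.572], [-0.015, -0.568, 0.823, -0.901], [-0.009, -0.823, -0.568, 0.688], [0.0, 0.0, 0.0, 1.0]] 0.024659043458203002 [[373.62112187855354, 0.0, 318.174529712673], [0.0, 373.62112187855354, 198.51766993991163], [0.0, 0.0, 1.0]]
{'time_s': 0.1, 'joints': array([-5.48830963e+01,  2.05856939e+01,  6.39837318e-01, -1.68454289e-02,
       -7.01362584e+01, -1.65068293e+01]), 'qd': array([ 0.08433852, -0.0320394 ,  0.06626245,  0.10954545, -0.09945559,
       -0.02800087]), 'joint_torque': array([-1.95888832e-03, -5.84162879e+01,  2.93755549e+01,  7.01564580e+00,
        1.01969161e-02, -5.10868335e-05]), 'tcp_pos': array([ 0.21525332, -0.63933213,  0.24474383]), 'eef_rot': array([ 1.79916769e+02, -8.14917915e-03, -1.61395655e+02]), 'contact_force': array([ 0.53950446, -0.53697919, -0.76328219]), 'moment': array([-0.04180139, -0.03531019, -0.0215343 ]), 'gripper_force': 0.0, 'gripper_width': 0.08776139946527416}
```

View pics/top0.png

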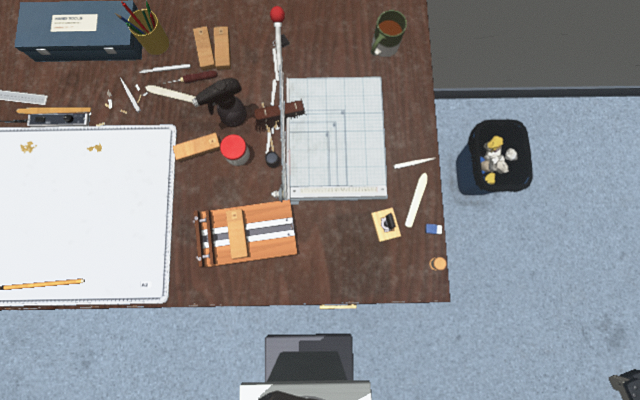

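View pics/side0.png

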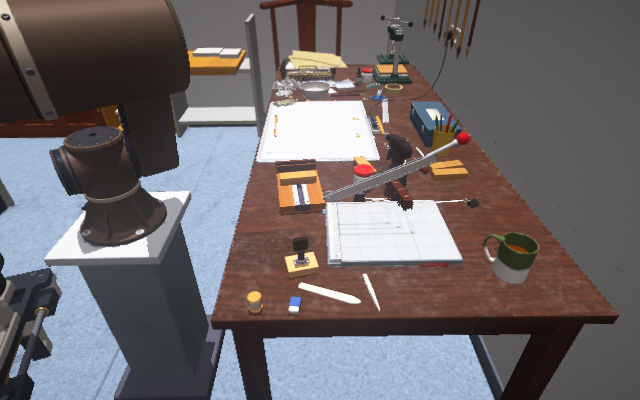

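Top view: the jig is centred near px (247,234) with its fence at the left end (205,240), which is world +y. The block is at (237,234) and the holder with post is at (387,224). The cutter stands beyond the jig. The spool and eraser are at (438,264) and (433,229).

```bash
python3 - <<'E'
from h import *
P=np.load("top.npy")
def rect(name,box,zl,zh):
    x0,y0,x1,y1=box
    Q=P[y0:y1,x0:x1].reshape(-1,3);Q=Q[(Q[:,2]>zl)&(Q[:,2]<zh)]
    r=cv2.minAreaRect((Q[:,:2]*1000).astype(np.float32))
    print(name,len(Q),"z",np.median(Q[:,2]).round(4),"mean",Q[:,:2].mean(0).round(4),r)
rect("board",(190,195,305,272),.022,.038)
rect("block",(220,200,255,265),.047,.065)
rect("fence",(190,200,222,272),.047,.065)
rect("holder",(365,200,410,250),.014,.03)
rect("wing",(365,200,410,250),.08,.11)
rect("table",(300,205,360,270),-.02,.02)
S=P[195:285,185:450];np.set_printoptions(linewidth=250)
print((P[216:236:2,374:402:2,2]*1000).round())
T=np.load("side.npy")
Q=T[225:280,280:325].reshape(-1,3)
for zl,zh in((.014,.03),(.08,.11)):
    q=Q[(Q[:,2]>zl)&(Q[:,2]<zh)];print(len(q),q.mean(0),cv2.minAreaRect((q[:,:2]*1000).astype(np.float32)))
c=capture("top");save(c,"t1",(360,195,460,280),6);save(c,"t2",(185,190,310,275),6)
E
```

```text
board 3559 z 0.0305 mean [0.5204 0.1238] ((526.8052978515625, 119.72372436523438), (150.08741760253906, 268.6793518066406), 7.111376762390137)
block 811 z 0.0553 mean [0.5151 0.1612] ((515.790771484375, 161.88829040527344), (119.5569839477539, 40.572025299072266), 7.890452861785889)
fence 522 z 0.0552 mean [0.5054 0.2429] ((506.6014099121094, 244.18685913085938), (139.9910888671875, 40.81657028198242), 6.986311435699463)
holder 476 z 0.0223 mean [ 0.5326 -0.2099] ((535.0927124023438, -212.97122192382812), (74.89386749267578, 56.728599548339844), 13.29336929321289)
wing 95 z 0.0971 mean [ 0.5341 -0.2116] ((534.5416259765625, -212.582275390625), (34.49250793457031, 12.959938049316406), 8.530278205871582)
table 3884 z 0.0005 mean [ 0.5064 -0.069 ] ((507.4335021972656, -69.44815063476562), (155.34812927246094, 167.0906219482422), 88.82184600830078)
[[ 23.  22.  22.  18.  22.  20.  74.  96.  98.  99.  22.   3.   2.   0.]
 [ 25.  25.  22.  21.  20.  35.  70.  90.  99.  97.  22.   4.   2.   2.]
 [ 21.  24.  21.  23.  36.  33.  63.  88. 101.  97.  96.  21.   4.   3.]
 [ 19.  22.  23.  22.  37.  43.  63.  79.  98.  97.  99.  24.  -0.  -2.]
 [ 14.  21.  22.  23.  35.  40.  60.  71.  94.  95.  97.  23.   1.  -2.]
 [  3.  25.  26.  22.  34.  35.  37.  41.  86.  97. 101.  21.  22.  -2.]
 [  1.  23.  25.  26.  17.  30.  37.  35.  76.  72.  26.  23.  25.   4.]
 [  1.  15.  20.  20.  24.  15.  20.  21.  15.  25.  23.  24.  21.  -0.]
 [ -1.   8.  22.  22.  25.  19.  25.  22.  25.  26.  22.  24.  21.  -1.]
 [  3.  -2.  22.  21.  22.  24.  22.  23.  24.  23.  24.  23.  22.  25.]]
443 [ 0.53420506 -0.21954282  0.02055291] ((533.55126953125, -212.82498168945312), (74.80399322509766, 60.54106521606445), 12.852384567260742)
120 [ 0.53351156 -0.21655464  0.09123137] ((533.6522216796875, -213.58840942382812), (35.468971252441406, 14.469095230102539), 13.718884468078613)
```

View pics/t1.png

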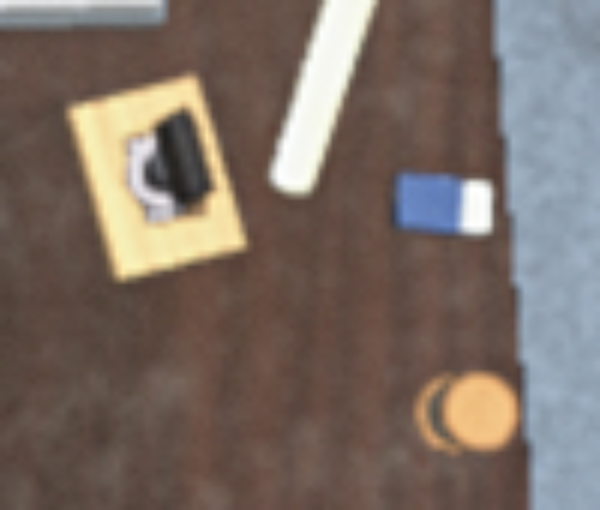

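View pics/t2.png

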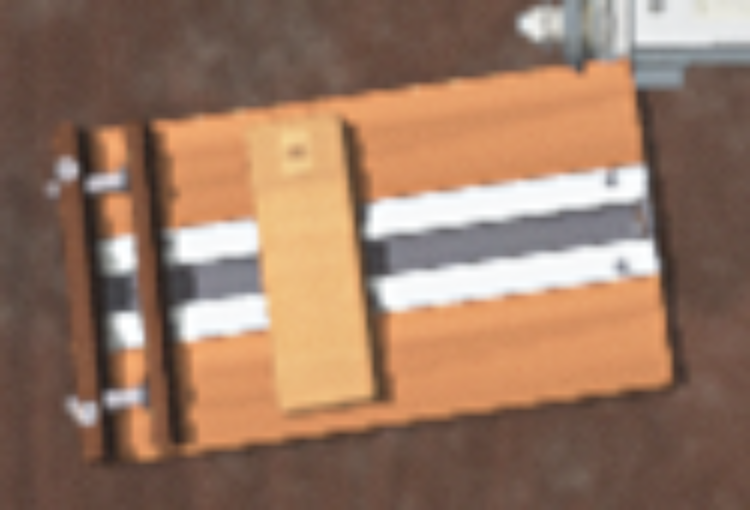

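The crops confirm it. The wing's long axis has a yaw of about 12°, close to the holder's. The slot points to the fence at yaw of about 97°, and the block is nearly square to it with the cheek about 30 mm off the bar. I'll move over the post now.

```bash
cat >> h.py <<'E'
from scipy.spatial.transform import Rotation as Ro
def go(pos,yaw,cur=None):
    "shift in current tool axes and turn (normalised totals) to reach pos, tool down at yaw"
    s=get_state();R=Ro.from_euler("xyz",s["eef_rot"],degrees=True)
    d=R.inv().apply(np.array(pos)-s["tcp_pos"])
    t=(R.inv()*Ro.from_euler("xyz",[180,0,yaw],degrees=True)).as_rotvec(degrees=True)/90
    print("tcp",s["tcp_pos"].round(4),s["eef_rot"].round(2),"j",s["joints"].round(1),"shift",d.round(4),"turn",t.round(4),"F",s["contact_force"].round(2),"t",s["time_s"])
E
python3 - <<'E'
from h import *
go((.5345,-.213,.245),-168)
P=np.load("top.npy")
Q=P[150:215,255:310].reshape(-1,3);Q=Q[Q[:,2]>.045]
for x in np.arange(.56,.75,.02):
    q=Q[abs(Q[:,0]-x)<.01]
    if len(q):print(x.round(2),"zmax",q[:,2].max().round(3),"y",q[:,1].min().round(3),q[:,1].max().round(3))
E
```

```text
tcp [ 0.2153 -0.6394  0.2448] [ 1.7992e+02 -1.0000e-02 -1.6140e+02] j [-54.9  20.6   0.6  -0.  -70.1 -16.5] shift [-4.386e-01  3.022e-01  2.000e-04] turn [ 0.0008 -0.0002  0.0734] F [-0.1  -0.67 -0.05] t 0.15
0.6 zmax 0.06 y 0.039 0.07
0.62 zmax 0.064 y 0.04 0.075
0.64 zmax 0.073 y 0.04 0.05
0.66 zmax 0.082 y 0.039 0.048
0.68 zmax 0.093 y 0.039 0.047
0.7 zmax 0.101 y 0.039 0.046
0.72 zmax 0.098 y 0.04 0.046
```

Request:
{"api": "apply_moves", "payload": {
  "targets": [
    [1, -0.0313, 0.0216, 0, 0, 0, 0],
    [1, -0.0313, 0.0216, 0, 0, 0, 0],
    [1, -0.0313, 0.0216, 0, 0, 0, 0],
    [1, -0.0313, 0.0216, 0, 0, 0, 0],
    [1, -0.0313, 0.0216, 0, 0, 0, 0],
    [1, -0.0313, 0.0216, 0, 0, 0, 0],
    [1, -0.0313, 0.0216, 0, 0, 0, 0],
    [1, -0.0313, 0.0216, 0, 0, 0, 0],
    [1, -0.0313, 0.0216, 0, 0, 0, 0],
    [1, -0.0313, 0.0216, 0, 0, 0, 0],
    [1, -0.0313, 0.0216, 0, 0, 0, 0],
    [1, -0.0313, 0.0216, 0, 0, 0, 0],
    [1, -0.0313, 0.0216, 0, 0, 0, 0],
    [1, -0.0313, 0.0216, 0, 0, 0, 0],
    [1, 0, 0, 0, 0, 0, 0.0734],
    [1, 0, 0, 0, 0, 0, 0],
    [1, 0, 0, 0, 0, 0, 0]
  ]
}}

```text
time_s: 1.57
tcp_pos: [0.534, -0.213, 0.2452]
eef_rot: [180.0, -0.0, -167.8]
contact_force: [-0.3, 0.2, 1.3]
gripper_width: 0.0875
gripper_force: 0.0
```

```bash
python3 - <<'E'
from h import *
c=capture("wrist");save(c,"w1");P=pts(c);np.save("w1.npy",P)
def rect(n,zl,zh):
    Q=P.reshape(-1,3);Q=Q[(Q[:,2]>zl)&(Q[:,2]<zh)&(np.hypot(Q[:,0]-.5345,Q[:,1]+.213)<.055)]
    print(n,len(Q),np.median(Q[:,2]),cv2.minAreaRect((Q[:,:2]*1000).astype(np.float32)))
rect("wing",.088,.11);rect("holder",.017,.027)
go((.5345,-.213,.085),-168)
E
```

```text
wing 497 0.09674100850131301 ((530.9403076171875, -213.0377197265625), (35.207542419433594, 11.997703552246094), 13.119508743286133)
holder 2365 0.02106257571168829 ((531.5394287109375, -213.36273193359375), (75.29610443115234, 55.164485931396484), 13.397592544555664)
tcp [ 0.5337 -0.2135  0.2453] [ 1.7999e+02 -4.0000e-02 -1.6782e+02] j [ -2.3  11.2 -12.3  -0.  -66.6 -75.5] shift [-0.001   0.0003  0.1603] turn [ 0.0001 -0.0004  0.002 ] F [ 0.19 -0.82  0.28] t 1.6167
```

View pics/w1.png

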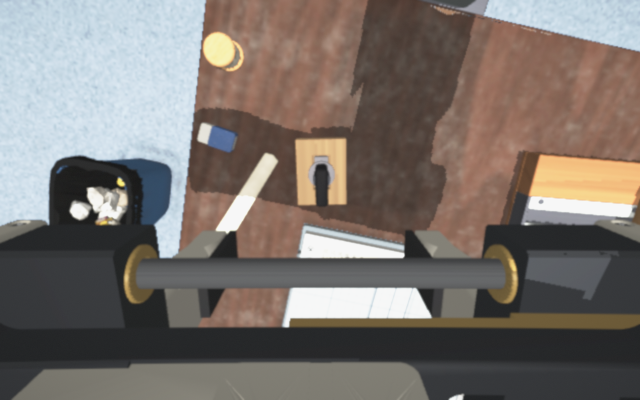

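Wrist view: the wing is centred over the pocket at px (321,178), yaw ≈13.1°, top at z 0.097 as expected. It's clear of everything, so I'll descend and grip.

Request:
{"api": "apply_moves", "payload": {
  "targets": [
    [1, 0.002, 0, 0.03, 0, 0, -0.01],
    [1, 0, 0, 0.03, 0, 0, 0],
    [1, 0, 0, 0.03, 0, 0, 0],
    [1, 0, 0, 0.03, 0, 0, 0],
    [1, 0, 0, 0.02, 0, 0, 0],
    [1, 0, 0, 0.0203, 0, 0, 0],
    [1, 0, 0, 0, 0, 0, 0],
    [0, 0, 0, 0, 0, 0, 0],
    [0, 0, 0, 0, 0, 0, 0],
    [0, 0, 0, 0, 0, 0, 0],
    [0, 0, 0, 0, 0, 0, 0],
    [0, 0, 0, 0, 0, 0, 0],
    [0, 0, 0, 0, 0, 0, 0],
    [0, 0, 0, 0, 0, 0, 0],
    [0, 0, 0, 0, 0, 0, 0],
    [0, 0, 0, 0, 0, 0, 0]
  ],
  "newtons": 40
}}

```text
time_s: 2.95
tcp_pos: [0.5322, -0.2136, 0.0853]
eef_rot: [-180.0, 0.0, -167.1]
contact_force: [-0.0, 0.5, 0.3]
gripper_width: 0.0332
gripper_force: 0.0
```

Request:
{"api": "apply_moves", "payload": {
  "targets": [
    [0, 0, 0, 0, 0, 0, 0],
    [0, 0, 0, 0, 0, 0, 0],
    [0, 0, 0, 0, 0, 0, 0],
    [0, 0, 0, 0, 0, 0, 0],
    [0, 0, 0, 0, 0, 0, 0],
    [0, 0, 0, 0, 0, 0, 0],
    [0, 0, 0, 0, 0, 0, 0],
    [0, 0, 0, 0, 0, 0, 0]
  ]
}}

```text
time_s: 3.62
tcp_pos: [0.5321, -0.2137, 0.0852]
eef_rot: [180.0, -0.0, -167.1]
contact_force: [0.6, 0.2, -1.4]
gripper_width: 0.0119
gripper_force: 40.0
```

Request:
{"api": "apply_moves", "payload": {
  "targets": [
    [0, 0, 0, -0.01, 0, 0, 0],
    [0, 0, 0, -0.02, 0, 0, 0],
    [0, 0, 0, -0.03, 0, 0, 0],
    [0, 0, 0, -0.03, 0, 0, 0],
    [0, 0, 0, -0.03, 0, 0, 0],
    [0, 0, 0, 0, 0, 0, 0]
  ]
}}

```text
time_s: 4.12
tcp_pos: [0.5352, -0.2146, 0.2127]
eef_rot: [-179.7, 0.5, -167.0]
contact_force: [1.9, -0.9, -0.4]
gripper_width: 0.0116
gripper_force: 40.0
```

```bash
python3 - <<'E'
from h import *
go((.5236,.1056,.205),-83)
print(get_state()["gripper_width"])
E
```

```text
tcp [ 0.5352 -0.2146  0.2127] [-179.72    0.52 -167.03] j [ -2.3  12.4 -15.3   0.1 -61.8 -74.8] shift [-0.0605  0.3147  0.0067] turn [-0.0067  0.0024 -0.9337] F [ 1.91 -0.86 -0.42] t 4.1167
0.011624345161411547
```

Request:
{"api": "apply_moves", "payload": {
  "targets": [
    [0, -0.0063, 0.0313, 0, 0, 0, 0],
    [0, -0.0063, 0.0313, 0, 0, 0, 0],
    [0, -0.0063, 0.0313, 0, 0, 0, 0],
    [0, -0.0063, 0.0313, 0, 0, 0, 0],
    [0, -0.0063, 0.0313, 0, 0, 0, 0],
    [0, -0.0063, 0.0313, 0, 0, 0, 0],
    [0, -0.0063, 0.0313, 0, 0, 0, 0],
    [0, -0.0063, 0.0313, 0, 0, 0, 0],
    [0, -0.0063, 0.0313, 0, 0, 0, 0],
    [0, -0.0063, 0.0313, 0, 0, 0, 0]
  ]
}}

```text
time_s: 4.95
tcp_pos: [0.5233, 0.107, 0.206]
eef_rot: [180.0, 0.0, -167.1]
contact_force: [1.4, 0.1, -1.2]
gripper_width: 0.0115
gripper_force: 40.0
```

Request:
{"api": "apply_moves", "payload": {
  "targets": [
    [0, 0, 0, 0, 0, 0, -0.0778],
    [0, 0, 0, 0, 0, 0, -0.0778],
    [0, 0, 0, 0, 0, 0, -0.0778],
    [0, 0, 0, 0, 0, 0, -0.0778],
    [0, 0, 0, 0, 0, 0, -0.0778],
    [0, 0, 0, 0, 0, 0, -0.0778],
    [0, 0, 0, 0, 0, 0, -0.0778],
    [0, 0, 0, 0, 0, 0, -0.0778],
    [0, 0, 0, 0, 0, 0, -0.0778],
    [0, 0, 0, 0, 0, 0, -0.0778],
    [0, 0, 0, 0, 0, 0, -0.0778],
    [0, 0, 0, 0, 0, 0, -0.0778],
    [0, 0, 0, 0, 0, 0, 0],
    [0, 0, 0, 0, 0, 0, 0],
    [0, 0, 0, 0, 0, 0, 0],
    [0, 0, 0, 0, 0, 0, 0]
  ]
}}

```text
time_s: 6.28
tcp_pos: [0.5237, 0.1055, 0.2054]
eef_rot: [-180.0, 0.0, -83.2]
contact_force: [-0.6, 0.0, -2.3]
gripper_width: 0.0119
gripper_force: 40.0
```

```bash
python3 - <<'E'
from h import *
go((.5236,.1056,.205),-83)
print(get_state()["gripper_width"])
c=capture("wrist");save(c,"w2");np.save("w2.npy",pts(c));np.save("w2f.npy",c["frame"])
s=capture("side");np.save("s2.npy",pts(s));np.save("s2f.npy",s["frame"]);save(s,"s2",(240,80,400,240),4)
E
```

```text
tcp [0.5237 0.1055 0.2054] [-180.      0.    -83.24] j [ 32.4   9.1 -20.4  -0.  -60.5 -25.7] shift [-0.0002  0.0001  0.0004] turn [-0.0001  0.     -0.0026] F [-0.58  0.03 -2.29] t 6.2833
0.011934002117211361
```

View pics/w2.png

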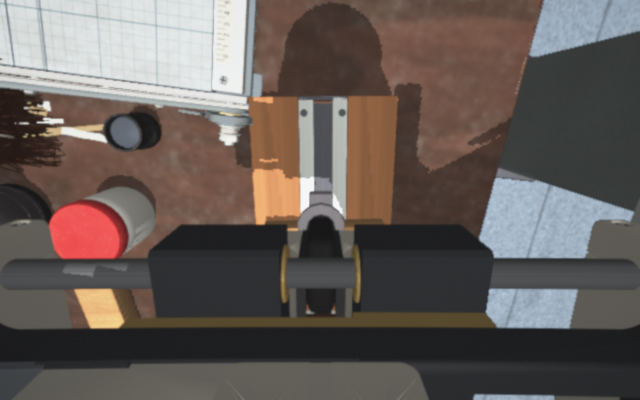

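View pics/s2.png

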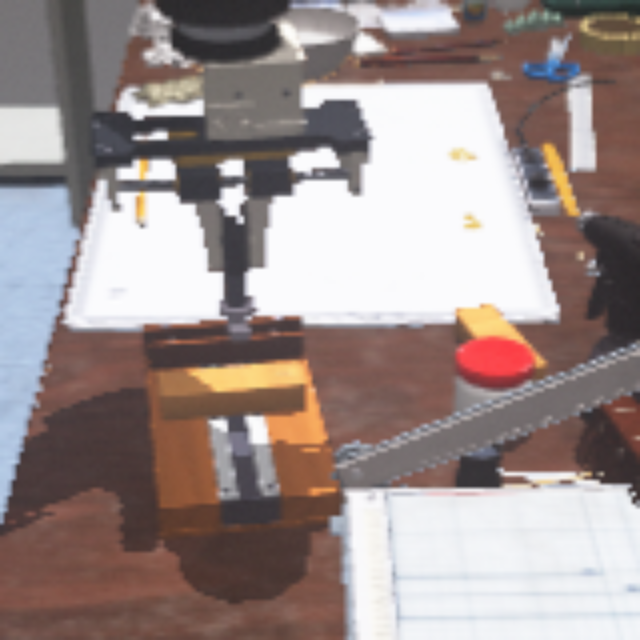

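Wrist view: the slot runs at columns ~313–333 (rows 100–175) between bright lips. The head end is at (320,197) and the flange at (321,215), roughly lined up. Side view: the post hangs upright over the slot. I'll measure the slot line against the head in the wrist camera.

```bash
python3 - <<'E'
from h import *
np.set_printoptions(linewidth=220,suppress=True)
P=np.load("w2.npy");f=np.load("w2f.npy");g=f.mean(2)
st=get_state();o=st["tcp_pos"];R=Ro.from_euler("xyz",st["eef_rot"],degrees=True)
print("row140",g[140,296:352].astype(int))
print("row197",g[197,296:352].astype(int)); print((P[197,296:352,2]*1000).round())
L=(P-o)@R.as_matrix()   # tool coords
def sub(row,lo,hi):   # subpixel edges at half-level crossings
    r=g[row,lo:hi];k=np.argmax(abs(np.diff(r)));return lo+k+.5
rows=range(108,172,4);out=[]
Z=np.nanmedian(L[105:170,260:295,2]);print("board top tool z",Z, "world",o[2]-Z)
# outer board/lips columns to tool y: fit tool y vs column on board plane
for r in rows:
    e=[sub(r,306,322),sub(r,324,342)]
    ok=~np.isnan(L[r,255:300,1])
    cols=np.r_[255:300,350:392];pz=L[r,cols];m=abs(pz[:,2]-Z)<.006
    p=np.polyfit(cols[m],pz[m,1]*Z/pz[m,2] if 0 else pz[m,1],1)
    px=np.nanmedian(L[r,cols,0])
    ys=np.polyval(p,e);out.append((px,ys[0],ys[1]));
out=np.array(out)*1000
print(out.round(1))
c=out[:,1:].mean(1);k=np.polyfit(out[:,0],c,1);print("slot centre y(mm) at tool x=0:",k[1]," slope deg",np.degrees(np.arctan(k[0])))
q=L.reshape(-1,3)*1000
for n,zl,zh in(("head",65,76),("flange",45,55)):
    m=q[(q[:,2]>zl)&(q[:,2]<zh)&(abs(q[:,0])<40)&(abs(q[:,1])<25)]
    print(n,len(m),m.min(0).round(1),m.max(0).round(1),m.mean(0).round(1))
E
```

```text
row140 [ 97  96 100 130 167 178 178 179 180 181 181 180 180 181 184 184 177 151 102  81  79  80  80  80  80  80  81  81  81  81  81  81  80  80  81  91 129 171 181 181 180 181 183 183 182 181 182 184 185 183 161 114 102 106
 107 106]
row197 [165 166 163 164 211 244 246 246 246 246 246 246 239 176 137 138 138 137 138 137 139 140 140 138 138 138 137 136 136 137 137 136 137 137 137 137 165 225 244 240 205 179 180 180 179 179 180 179 179 161 113 102 107 107
 107 107]
[ 28.  30.  30.  29.  27.  29.  30.  30.  30.  29.  29.  30.  29. 139. 140. 139. 139. 140. 138. 139. 140. 140. 140. 139. 139. 139. 139. 141. 140. 140. 140. 139. 139. 139. 140. 139. 140.  29.  30.  29.  30.  28.  30.
  29.  30.  28.  28.  29.  29.  29.  28.  28.  28.  30.  28.  29.]
board top tool z 0.1761379930543221 world 0.029187958334936565
[[71.7 -5.8 12.9]
 [68.1 -5.8 12.9]
 [64.5 -5.9 13. ]
 [60.8 -5.9 13. ]
 [57.1 -5.9 13.1]
 [53.4 -5.  13.1]
 [49.7 -5.  13.1]
 [46.  -5.  13.1]
 [42.2 -5.1 13.2]
 [38.3 -5.1 13.2]
 [34.5 -5.1 13.2]
 [30.7 -5.1 13.3]
 [26.8 -5.2 13.3]
 [22.9 -5.2 13.3]
 [18.9 -5.2 13.4]
 [15.  -5.2 13.4]]
slot centre y(mm) at tool x=0: 4.40517977035422  slope deg -0.6476203172464897
head 283 [10.  -6.2 65. ] [18.1  9.3 74.2] [15.2  1.4 67. ]
flange 714 [ -2.2 -12.7  45.2] [14.9 16.2 54.9] [ 7.2  1.7 51.8]
```

The head sits at y≈+1.5 mm in the biased wrist frame and the slot at +4.4 mm, so I'll shift +2.8 mm across and turn 0.5°. Then I'll go down to just above the board.

Request:
{"api": "apply_moves", "payload": {
  "targets": [
    [0, 0.003, 0.0028, 0.02, 0, 0, -0.0055],
    [0, 0, 0, 0.03, 0, 0, 0],
    [0, 0, 0, 0.03, 0, 0, 0],
    [0, 0, 0, 0.013, 0, 0, 0],
    [0, 0, 0, 0, 0, 0, 0],
    [0, 0, 0, 0, 0, 0, 0],
    [0, 0, 0, 0, 0, 0, 0]
  ]
}}

```text
time_s: 6.97
tcp_pos: [0.5223, 0.1026, 0.1135]
eef_rot: [-179.9, 0.0, -82.6]
contact_force: [0.0, -0.7, -1.4]
gripper_width: 0.0118
gripper_force: 40.0
```

```bash
python3 - <<'E'
from h import *
np.set_printoptions(linewidth=220,suppress=True)
go((.5236,.1056,.0932),-83)
c=capture("wrist");save(c,"w3",(240,80,400,240),4);g=c["frame"].mean(2)
print((pts(c)[:,322,2]*1000).round()[100:230:3])
for r in(120,140,160,180,190,200,205):print(r,g[r,290:356].astype(int))
E
```

```text
tcp [0.5223 0.1026 0.1135] [-179.9     0.01  -82.58] j [ 32.3  14.4 -27.3   0.  -48.1 -24.9] shift [-0.0028 -0.0017  0.0203] turn [-0.0011  0.0002  0.0047] F [ 0.03 -0.7  -1.37] t 6.9667
[ 29.   5.  17.  18.  18.  17.  17.  18.  18.  16.  17.  17.  16.  17.  17.  16.  17.  17.  18.  17.  17.  18.  17.  18.  17.  16.  17.  16.  18.  17.  17.  46.  48.  48.  57.  63.  61.  62.  63.  95. 100. 103. 108.
 112.]
120 [148 108  86  82  83  83  83  84  90 113 150 176 183 183 185 188 187 179 151 103  81  81  81  80  81  81  81  82  81  81  82  81  82  82  82  82  83  83  83  82  82  82  82  82  87 111 151 179 185 185 185 183 182 171
 139 103  86  84  84  84  84  84  88 111 150 169]
140 [177 180 180 179 179 180 182 182 181 181 181 181 182 182 184 187 187 179 153 105  81  80  79  80  80  80  81  80  81  81  81  82  81  81  81  82  81  82  82  81  81  82  82  82  88 119 162 180 183 184 183 182 183 184
 185 184 182 183 183 183 184 185 187 187 181 156]
160 [171 178 179 178 177 178 180 182 182 181 180 180 181 182 184 185 186 180 156 106  80  79  79  79  80  80  80  80  80  80  80  81  81  81  81  80
[... 506 characters left out ...]
  78  78  78  78  79  80  80  79  79  79  80  79  79  79  79  80  87 121 163 179 180 180 178 178 179 182 183
 182 181 180 180 181 183 184 185 182 164 119 102]
200 [162 175 176 176 175 174 177 179 181 180 179 179 180 181 181 182 183 181 165 137 134 137 138 137 138 138 139 140 140 139 138 138 137 137 137 136 137 137 137 137 136 130 113  96 124 166 178 180 178 177 176 179 182 184
 182 181 180 181 182 183 183 184 178 156 110 101]
205 [157 174 176 175 175 174 177 179 181 181 180 179 180 181 181 182 182 177 157 117  97  93  91  92  95 101 108 115 119 126 130 132 129 123 115 107 100  96  94  92  95  97  93  93 126 167 178 179 178 177 177 179 182 183
 182 181 180 180 181 182 183 183 179 159 118 103]
```

View pics/w3.png

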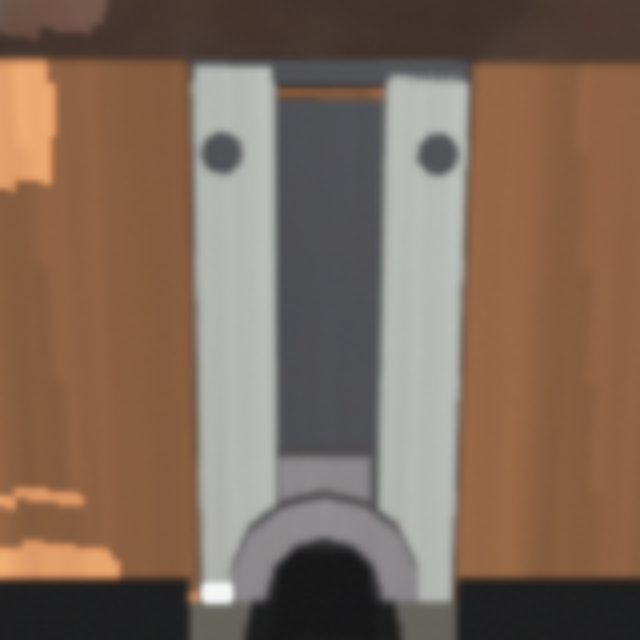

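Wrist view: the head end (cols 308.7–331.7, row 200) lies slightly left within the slot (308.9–334.2). I need about +0.8 mm more, then a slow descent.

Request:
{"api": "apply_moves", "payload": {
  "targets": [
    [0, 0, 0.0008, 0, 0, 0, 0],
    [0, 0, 0, 0.003, 0, 0, 0],
    [0, 0, 0, 0.003, 0, 0, 0],
    [0, 0, 0, 0.003, 0, 0, 0],
    [0, 0, 0, 0.003, 0, 0, 0],
    [0, 0, 0, 0.002, 0, 0, 0],
    [0, 0, 0, 0, 0, 0, 0],
    [0, 0, 0, 0, 0, 0, 0],
    [0, 0, 0, 0, 0, 0, 0]
  ]
}}

```text
time_s: 7.77
tcp_pos: [0.5208, 0.1022, 0.0983]
eef_rot: [-180.0, 0.0, -82.6]
contact_force: [1.5, 0.1, -3.6]
gripper_width: 0.0115
gripper_force: 40.0
```

The head is 7 mm into the slot with no resistance. Next, on down to about the strip.

Request:
{"api": "apply_moves", "payload": {
  "targets": [
    [0, 0, 0, 0.002, 0, 0, 0],
    [0, 0, 0, 0.002, 0, 0, 0],
    [0, 0, 0, 0.0005, 0, 0, 0],
    [0, 0, 0, 0, 0, 0, 0],
    [0, 0, 0, 0, 0, 0, 0]
  ]
}}

```text
time_s: 8.18
tcp_pos: [0.5207, 0.1022, 0.0937]
eef_rot: [-180.0, 0.0, -82.6]
contact_force: [3.9, 0.7, -3.6]
gripper_width: 0.0119
gripper_force: 40.0
```

```bash
python3 - <<'E'
from h import *
go((.5236,.1056,.0932),-82.6)
P=np.load("top.npy")
# block and cheek along-slot distances from the top view relative to TCP
o=get_state()["tcp_pos"];a=np.radians(97.4);d=np.array([np.cos(a),np.sin(a)])
Q=P[195:275,185:310].reshape(-1,3);Q=Q[(Q[:,2]>.046)&(Q[:,2]<.066)]
s=(Q[:,:2]-o[:2])@d*1000
h,e=np.histogram(s,np.arange(0,170,2));print([(int(e[i]),int(h[i])) for i in range(len(h)) if h[i]])
E
```

```text
tcp [0.5207 0.1022 0.0937] [-1.7998e+02  1.0000e-02 -8.2580e+01] j [ 32.3  15.8 -28.7   0.  -45.5 -24.9] shift [-0.003  -0.0033  0.0005] turn [-0.0002  0.0001  0.0002] F [ 3.94  0.68 -3.56] t 8.1833
[(38, 13), (40, 53), (42, 40), (44, 39), (46, 40), (48, 42), (50, 42), (52, 35), (54, 42), (56, 39), (58, 41), (60, 42), (62, 35), (64, 42), (66, 40), (68, 37), (70, 40), (72, 34), (74, 40), (76, 45), (78, 28), (80, 5), (120, 1), (122, 70), (124, 49), (126, 42), (128, 47), (130, 17), (132, 5), (134, 4), (136, 3), (138, 2), (140, 2), (142, 3), (144, 3), (146, 2), (148, 45), (150, 68), (152, 47), (154, 48), (156, 52), (158, 23), (160, 3), (162, 3)]
```

Request:
{"api": "apply_moves", "payload": {
  "targets": [
    [0, 0, -0.0005, 0, 0, 0, 0],
    [0, -0.004, 0, 0, 0, 0, 0],
    [0, -0.005, 0, 0, 0, 0, 0],
    [0, -0.005, 0, 0, 0, 0, 0],
    [0, -0.004, 0, 0, 0, 0, 0],
    [0, 0, 0, 0, 0, 0, 0],
    [0, 0, 0, 0, 0, 0, 0]
  ]
}}

```text
time_s: 8.77
tcp_pos: [0.5185, 0.1206, 0.0937]
eef_rot: [-180.0, 0.0, -82.5]
contact_force: [0.9, 0.8, -1.4]
gripper_width: 0.0118
gripper_force: 40.0
```

Request:
{"api": "apply_moves", "payload": {
  "targets": [
    [0, -0.002, 0, 0, 0, 0, 0],
    [0, -0.002, 0, 0, 0, 0, 0],
    [0, -0.002, 0, 0, 0, 0, 0],
    [0, -0.002, 0, 0, 0, 0, 0],
    [0, -0.002, 0, 0, 0, 0, 0],
    [0, -0.002, 0, 0, 0, 0, 0],
    [0, 0, 0, 0, 0, 0, 0],
    [0, 0, 0, 0, 0, 0, 0]
  ]
}}

```text
time_s: 9.43
tcp_pos: [0.5171, 0.1321, 0.0937]
eef_rot: [-180.0, 0.0, -82.6]
contact_force: [2.1, -0.5, -0.8]
gripper_width: 0.0118
gripper_force: 40.0
```

Request:
{"api": "apply_moves", "payload": {
  "targets": [
    [0, -0.003, -0.0002, 0, 0, 0, 0],
    [0, -0.003, 0, 0, 0, 0, 0],
    [0, -0.003, 0, 0, 0, 0, 0],
    [0, -0.003, 0, 0, 0, 0, 0],
    [0, -0.003, 0, 0, 0, 0, 0],
    [0, -0.003, 0, 0, 0, 0, 0],
    [0, -0.003, 0, 0, 0, 0, 0],
    [0, -0.003, 0, 0, 0, 0, 0],
    [0, -0.003, 0, 0, 0, 0, 0],
    [0, -0.003, 0, 0, 0, 0, 0],
    [0, 0, 0, 0, 0, 0, 0],
    [0, 0, 0, 0, 0, 0, 0]
  ]
}}

```text
time_s: 10.43
tcp_pos: [0.5134, 0.1622, 0.0937]
eef_rot: [-180.0, 0.0, -82.6]
contact_force: [1.2, 0.6, -1.4]
gripper_width: 0.0117
gripper_force: 40.0
```

Request:
{"api": "apply_moves", "payload": {
  "targets": [
    [0, -0.001, 0, 0, 0, 0, 0],
    [0, -0.001, 0, 0, 0, 0, 0],
    [0, -0.001, 0, 0, 0, 0, 0],
    [0, 0, 0, 0, 0, 0, 0],
    [0, 0, 0, 0, 0, 0, 0]
  ]
}}

```text
time_s: 10.85
tcp_pos: [0.5131, 0.1646, 0.0937]
eef_rot: [180.0, -0.0, -82.6]
contact_force: [1.0, -0.9, -2.0]
gripper_width: 0.0114
gripper_force: 40.0
```

Request:
{"api": "apply_moves", "payload": {
  "targets": [
    [0, -0.001, 0, 0, 0, 0, 0],
    [0, -0.001, 0, 0, 0, 0, 0],
    [0, 0, 0, 0, 0, 0, 0],
    [0, 0, 0, 0, 0, 0, 0]
  ]
}}

```text
time_s: 11.18
tcp_pos: [0.5129, 0.1667, 0.0938]
eef_rot: [-180.0, 0.0, -82.6]
contact_force: [2.2, -1.4, -2.0]
gripper_width: 0.0117
gripper_force: 40.0
```

Request:
{"api": "apply_moves", "payload": {
  "targets": [
    [0, -0.001, 0, 0, 0, 0, 0],
    [0, 0, 0, 0, 0, 0, 0],
    [0, 0, 0, 0, 0, 0, 0]
  ]
}}

```text
time_s: 11.43
tcp_pos: [0.5127, 0.1677, 0.0938]
eef_rot: [-180.0, 0.0, -82.6]
contact_force: [2.9, -1.2, -1.3]
gripper_width: 0.012
gripper_force: 40.0
```

Request:
{"api": "apply_moves", "payload": {
  "targets": [
    [0, -0.001, 0, 0, 0, 0, 0],
    [0, 0, 0, 0, 0, 0, 0],
    [0, 0, 0, 0, 0, 0, 0]
  ]
}}

```text
time_s: 11.68
tcp_pos: [0.5126, 0.1687, 0.0938]
eef_rot: [-180.0, 0.0, -82.6]
contact_force: [2.2, -1.0, -1.9]
gripper_width: 0.0118
gripper_force: 40.0
```

Request:
{"api": "apply_moves", "payload": {
  "targets": [
    [0, -0.001, 0, 0, 0, 0, 0],
    [0, 0, 0, 0, 0, 0, 0],
    [0, 0, 0, 0, 0, 0, 0]
  ]
}}

```text
time_s: 11.93
tcp_pos: [0.5124, 0.1696, 0.0938]
eef_rot: [-180.0, -0.0, -82.6]
contact_force: [2.4, -2.3, -1.2]
gripper_width: 0.0118
gripper_force: 40.0
```

Request:
{"api": "apply_moves", "payload": {
  "targets": [
    [0, -0.0005, -0.0003, 0, 0, 0, 0],
    [0, 0, 0, 0, 0, 0, 0],
    [0, 0, 0, 0, 0, 0, 0]
  ]
}}

```text
time_s: 12.18
tcp_pos: [0.5125, 0.1698, 0.0938]
eef_rot: [180.0, -0.0, -82.6]
contact_force: [1.8, -3.8, -0.1]
gripper_width: 0.0116
gripper_force: 40.0
```

Request:
{"api": "apply_moves", "payload": {
  "targets": [
    [0, -0.0005, 0, 0, 0, 0, 0],
    [0, 0, 0, 0, 0, 0, 0],
    [0, 0, 0, 0, 0, 0, 0]
  ]
}}

```text
time_s: 12.43
tcp_pos: [0.5124, 0.17, 0.0938]
eef_rot: [180.0, -0.0, -82.6]
contact_force: [3.2, -5.9, -0.4]
gripper_width: 0.0116
gripper_force: 40.0
```

Request:
{"api": "apply_moves", "payload": {
  "targets": [
    [0, -0.0005, 0, 0, 0, 0, 0],
    [0, 0, 0, 0, 0, 0, 0],
    [0, 0, 0, 0, 0, 0, 0]
  ]
}}

```text
time_s: 12.68
tcp_pos: [0.5124, 0.1703, 0.0938]
eef_rot: [180.0, -0.1, -82.6]
contact_force: [3.0, -6.5, 0.2]
gripper_width: 0.0116
gripper_force: 40.0
```

Contact with the cheek at 68.7 mm of travel, as seen by the camera, and the force is now growing. A touch more push, then press down.

Request:
{"api": "apply_moves", "payload": {
  "targets": [
    [0, -0.0006, -0.0002, 0, 0, 0, 0],
    [0, 0, 0, 0, 0, 0, 0],
    [0, 0, 0, 0, 0, 0, 0]
  ]
}}

```text
time_s: 12.93
tcp_pos: [0.5124, 0.1705, 0.0938]
eef_rot: [179.9, -0.1, -82.6]
contact_force: [3.5, -7.7, 0.6]
gripper_width: 0.0116
gripper_force: 40.0
```

Request:
{"api": "apply_moves", "payload": {
  "targets": [
    [0, 0, 0, 0.001, 0, 0, 0],
    [0, 0, 0, 0.001, 0, 0, 0],
    [0, 0, 0, 0.001, 0, 0, 0],
    [0, 0, 0, 0.001, 0, 0, 0],
    [0, 0, 0, 0, 0, 0, 0],
    [0, 0, 0, 0, 0, 0, 0]
  ],
  "newtons": 50
}}

```text
time_s: 13.43
tcp_pos: [0.5125, 0.1705, 0.0906]
eef_rot: [180.0, -0.1, -82.6]
contact_force: [0.9, -8.9, 9.9]
gripper_width: 0.0118
gripper_force: 50.0
```

Request:
{"api": "apply_moves", "payload": {
  "targets": [
    [0, 0, 0, 0.001, 0, 0, 0],
    [0, 0, 0, 0.001, 0, 0, 0],
    [0, 0, 0, 0.001, 0, 0, 0],
    [0, 0, 0, 0, 0, 0, 0],
    [0, 0, 0, 0, 0, 0, 0]
  ]
}}

```text
time_s: 13.85
tcp_pos: [0.5125, 0.1705, 0.0879]
eef_rot: [180.0, -0.1, -82.6]
contact_force: [-0.4, -7.8, 10.8]
gripper_width: 0.0118
gripper_force: 50.0
```

Request:
{"api": "apply_moves", "payload": {
  "targets": [
    [0, -0.0002, 0, 0.0007, 0, 0, 0],
    [0, 0, 0, 0, 0, 0, 0],
    [0, 0, 0, 0, 0, 0, 0]
  ]
}}

```text
time_s: 14.1
tcp_pos: [0.5125, 0.1706, 0.0873]
eef_rot: [180.0, -0.1, -82.5]
contact_force: [-0.2, -10.5, 13.3]
gripper_width: 0.0118
gripper_force: 50.0
```

Request:
{"api": "apply_moves", "payload": {
  "targets": [
    [0, 0, 0, 0.0005, 0, 0, 0],
    [0, 0, 0, 0, 0, 0, 0],
    [0, 0, 0, 0, 0, 0, 0]
  ]
}}

```text
time_s: 14.35
tcp_pos: [0.5125, 0.1706, 0.0871]
eef_rot: [180.0, -0.1, -82.5]
contact_force: [-1.6, -8.8, 16.1]
gripper_width: 0.0115
gripper_force: 50.0
```

Pressed: the flange is on the board, with z stalled and the force rising to 16 N. Next is the quarter turn, in stages.

Request:
{"api": "apply_moves", "payload": {
  "targets": [
    [0, 0, 0, 0, 0, 0, -0.04],
    [0, 0, 0, 0, 0, 0, -0.04],
    [0, 0, 0, 0, 0, 0, -0.04],
    [0, 0, 0, 0, 0, 0, -0.04],
    [0, 0, 0, 0, 0, 0, -0.04],
    [0, 0, 0, 0, 0, 0, 0],
    [0, 0, 0, 0, 0, 0, 0]
  ]
}}

```text
time_s: 14.93
tcp_pos: [0.5145, 0.1716, 0.0874]
eef_rot: [-179.8, -0.1, -64.5]
contact_force: [4.5, -8.8, 10.3]
gripper_width: 0.0115
gripper_force: 50.0
```

```bash
python3 - <<'E'
from h import *
go((.5125,.1706,.0871),-82.6);print(get_state()["moment"],get_state()["gripper_width"])
E
```

```text
tcp [0.5145 0.1716 0.0874] [-1.7982e+02 -9.0000e-02 -6.4500e+01] j [ 39.2  17.2 -27.8   0.2 -44.9 -13.9] shift [0.     0.0022 0.0003] turn [-0.0021 -0.0007  0.2011] F [ 4.53 -8.82 10.35] t 14.9333
[-3.67143256 -1.98618057 -0.06558433] 0.011534748251510888
```

Request:
{"api": "apply_moves", "payload": {
  "targets": [
    [0, 0, 0, 0.0008, 0, 0, 0],
    [0, 0, 0, 0, 0, 0, 0],
    [0, 0, 0, 0, 0, 0, 0]
  ]
}}

```text
time_s: 15.18
tcp_pos: [0.5146, 0.1715, 0.0871]
eef_rot: [-179.8, -0.1, -64.5]
contact_force: [3.4, -9.4, 14.6]
gripper_width: 0.0117
gripper_force: 50.0
```

Request:
{"api": "apply_moves", "payload": {
  "targets": [
    [0, 0, 0, 0, 0, 0, -0.04],
    [0, 0, 0, 0, 0, 0, -0.04],
    [0, 0, 0, 0, 0, 0, -0.04],
    [0, 0, 0, 0, 0, 0, 0],
    [0, 0, 0, 0, 0, 0, 0]
  ]
}}

```text
time_s: 15.6
tcp_pos: [0.5147, 0.1717, 0.0871]
eef_rot: [-179.8, -0.1, -53.7]
contact_force: [4.2, -9.1, 13.6]
gripper_width: 0.0117
gripper_force: 50.0
```

```bash
python3 - <<'E'
from h import *
go((.5125,.1706,.0871),-82.6);print(get_state()["moment"],get_state()["gripper_width"])
E
```

```text
tcp [0.5147 0.1717 0.0871] [-1.7981e+02 -1.3000e-01 -5.3690e+01] j [ 39.2  17.2 -27.8   0.2 -44.8  -3.1] shift [-0.0005  0.0024 -0.    ] turn [-0.0024 -0.0009  0.3213] F [ 4.24 -9.1  13.63] t 15.6
[-3.76016925 -1.61118925  0.00489891] 0.011710233272089511
```

It's turning freely (moment ≈0, the neck just took up its side play). I'll finish the quarter turn.

Request:
{"api": "apply_moves", "payload": {
  "targets": [
    [0, 0, 0, 0, 0, 0, -0.04],
    [0, 0, 0, 0, 0, 0, -0.04],
    [0, 0, 0, 0, 0, 0, -0.04],
    [0, 0, 0, 0, 0, 0, -0.04],
    [0, 0, 0, 0, 0, 0, -0.04],
    [0, 0, 0, 0, 0, 0, -0.04],
    [0, 0, 0, 0, 0, 0, -0.04],
    [0, 0, 0, 0, 0, 0, -0.04],
    [0, 0, 0, 0, 0, 0, 0],
    [0, 0, 0, 0, 0, 0, 0]
  ]
}}

```text
time_s: 16.43
tcp_pos: [0.5147, 0.1719, 0.0871]
eef_rot: [-179.9, -0.2, -24.9]
contact_force: [4.1, -7.7, 14.5]
gripper_width: 0.012
gripper_force: 50.0
```

Request:
{"api": "apply_moves", "payload": {
  "targets": [
    [0, 0, 0, 0, 0, 0, -0.04],
    [0, 0, 0, 0, 0, 0, -0.04],
    [0, 0, 0, 0, 0, 0, -0.04],
    [0, 0, 0, 0, 0, 0, -0.04],
    [0, 0, 0, 0, 0, 0, -0.04],
    [0, 0, 0, 0, 0, 0, -0.04],
    [0, 0, 0, 0, 0, 0, -0.04],
    [0, 0, 0, 0, 0, 0, -0.04],
    [0, 0, 0, 0, 0, 0, -0.039],
    [0, 0, 0, 0, 0, 0, 0],
    [0, 0, 0, 0, 0, 0, 0]
  ]
}}

```text
time_s: 17.35
tcp_pos: [0.515, 0.1724, 0.0871]
eef_rot: [-180.0, -0.3, 7.4]
contact_force: [4.0, -6.8, 12.2]
gripper_width: 0.0118
gripper_force: 50.0
```

```bash
python3 - <<'E'
from h import *
go((.5125,.1706,.0871),7.4);print(get_state()["moment"],get_state()["gripper_width"])
E
```

```text
tcp [0.515  0.1724 0.0871] [-179.97   -0.28    7.43] j [ 39.3  17.2 -27.8   0.2 -44.8  58. ] shift [-0.0027  0.0015 -0.    ] turn [-0.0004 -0.0031  0.0004] F [ 3.98 -6.77 12.24] t 17.35
[-2.71872066 -1.62742671  0.05745623] 0.011791211703018651
```

Request:
{"api": "apply_moves", "payload": {
  "targets": [
    [0, 0.0008, -0.001, 0, 0, 0, 0],
    [0, 0, 0, 0, 0, 0, 0],
    [0, 0, 0, 0, 0, 0, 0]
  ]
}}

```text
time_s: 17.6
tcp_pos: [0.5151, 0.1727, 0.0871]
eef_rot: [180.0, -0.2, 7.4]
contact_force: [4.0, -10.1, 15.5]
gripper_width: 0.0117
gripper_force: 50.0
```

Request:
{"api": "apply_moves", "payload": {
  "targets": [
    [0, 0, 0, -0.001, 0, 0, 0],
    [0, 0, 0, -0.001, 0, 0, 0],
    [0, 0, 0, -0.001, 0, 0, 0],
    [0, 0, 0, 0, 0, 0, 0],
    [0, 0, 0, 0, 0, 0, 0]
  ]
}}

```text
time_s: 18.02
tcp_pos: [0.5149, 0.1725, 0.0888]
eef_rot: [180.0, -0.2, 7.4]
contact_force: [8.0, -8.3, 3.2]
gripper_width: 0.0118
gripper_force: 50.0
```

Request:
{"api": "apply_moves", "payload": {
  "targets": [
    [0, 0, 0, -0.001, 0, 0, 0],
    [0, 0, 0, -0.001, 0, 0, 0],
    [0, 0, 0, 0, 0, 0, 0],
    [0, 0, 0, 0, 0, 0, 0]
  ]
}}

```text
time_s: 18.35
tcp_pos: [0.5148, 0.1724, 0.09]
eef_rot: [179.9, -0.1, 7.3]
contact_force: [10.6, -9.7, -3.5]
gripper_width: 0.0118
gripper_force: 50.0
```

Head caught under the lips (z back to 0.090, vertical load gone). I'll relieve the sideways load before letting go.

Request:
{"api": "apply_moves", "payload": {
  "targets": [
    [0, 0.001, 0, 0, 0, 0, 0],
    [0, 0, 0, 0, 0, 0, 0],
    [0, 0, 0, 0, 0, 0, 0]
  ]
}}

```text
time_s: 18.6
tcp_pos: [0.515, 0.1722, 0.0901]
eef_rot: [179.9, -0.0, 7.3]
contact_force: [7.8, -9.1, -0.7]
gripper_width: 0.0115
gripper_force: 50.0
```

Request:
{"api": "apply_moves", "payload": {
  "targets": [
    [0, 0.001, 0, 0.0005, 0, 0, 0],
    [0, 0, 0, 0, 0, 0, 0],
    [0, 0, 0, 0, 0, 0, 0]
  ]
}}

```text
time_s: 18.85
tcp_pos: [0.5153, 0.1723, 0.0894]
eef_rot: [179.9, 0.0, 7.3]
contact_force: [3.0, -7.4, 2.0]
gripper_width: 0.0114
gripper_force: 50.0
```

Request:
{"api": "apply_moves", "payload": {
  "targets": [
    [0, 0.0006, -0.0006, -0.0007, 0, 0, 0],
    [0, 0, 0, 0, 0, 0, 0],
    [0, 0, 0, 0, 0, 0, 0],
    [0, 0, 0, 0, 0, 0, 0]
  ]
}}

```text
time_s: 19.18
tcp_pos: [0.5153, 0.1724, 0.0899]
eef_rot: [179.9, 0.1, 7.3]
contact_force: [3.2, -9.2, 1.2]
gripper_width: 0.0118
gripper_force: 50.0
```

```bash
python3 - <<'E'
from h import *
go((.5125,.1706,.0902),7.4)
c=capture("wrist");save(c,"w4",(160,80,480,260),2.5)
E
```

```text
tcp [0.5153 0.1724 0.0899] [1.7987e+02 1.0000e-01 7.3200e+00] j [ 39.2  17.2 -27.2   0.1 -45.7  58.1] shift [-0.003   0.0014 -0.0003] turn [ 0.0014  0.0011 -0.0009] F [ 3.16 -9.22  1.2 ] t 19.1833
```

View pics/w4.png

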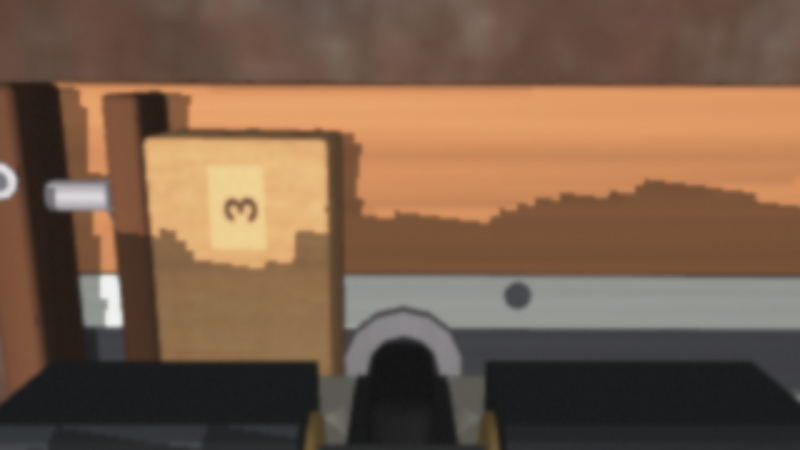

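Wrist view: the cheek lies flat on the block's face (px ~150), and the flange (405,340) bears on the block's back (340). The wing is now across the slot. Letting go.

Request:
{"api": "apply_moves", "payload": {
  "targets": [
    [0, 0, 0, -0.0003, 0, 0, 0],
    [0, 0, 0, 0, 0, 0, 0],
    [0.5, 0, 0, 0, 0, 0, 0],
    [0.5, 0, 0, 0, 0, 0, 0],
    [0.5, 0, 0, 0, 0, 0, 0],
    [0.5, 0, 0, 0, 0, 0, 0],
    [0.5, 0, 0, 0, 0, 0, 0],
    [0.5, 0, 0, 0, 0, 0, 0],
    [0.5, 0, 0, 0, 0, 0, 0],
    [0.5, 0, 0, 0, 0, 0, 0]
  ]
}}

```text
time_s: 20.07
tcp_pos: [0.5158, 0.1741, 0.0903]
eef_rot: [-180.0, -0.0, 7.3]
contact_force: [0.5, 0.2, 0.3]
gripper_width: 0.0438
gripper_force: 0.0
```

Request:
{"api": "apply_moves", "payload": {
  "targets": [
    [0.5, 0, 0, -0.01, 0, 0, 0],
    [0.5, 0, 0, -0.02, 0, 0, 0],
    [0.5, 0, 0, -0.03, 0, 0, 0],
    [0.5, 0, 0, -0.03, 0, 0, 0],
    [0.5, 0, 0, -0.03, 0, 0, 0],
    [0.5, 0, 0, -0.03, 0, 0, 0],
    [0.5, 0, 0, 0, 0, 0, 0],
    [0.5, 0, 0, 0, 0, 0, 0]
  ]
}}

```text
time_s: 20.73
tcp_pos: [0.5166, 0.1745, 0.2431]
eef_rot: [-179.9, -0.3, 7.3]
contact_force: [-0.4, -0.4, -0.3]
gripper_width: 0.0442
gripper_force: 0.0
```

```bash
python3 - <<'E'
from h import *
go((.5125,.1706,.0902),7.4);print(get_state()["gripper_width"])
c=capture("wrist");save(c,"w5",(130,60,510,300),2);P=pts(c)
Q=P.reshape(-1,3);Q=Q[np.hypot(Q[:,0]-.515,Q[:,1]-.172)<.035]
w=Q[Q[:,2]>.085];print("wing",len(w),np.median(w[:,2]),cv2.minAreaRect((w[:,:2]*1000).astype(np.float32)))
E
```

```text
tcp [0.5166 0.1745 0.2431] [-179.86   -0.25    7.34] j [ 39.3   8.3 -16.2   0.  -65.2  58.1] shift [-0.0052  0.0037  0.1529] turn [-0.0016 -0.0028 -0.0007] F [-0.41 -0.39 -0.33] t 20.7333
0.044202447584930006
wing 30682 0.327073749470439 ((523.1245727539062, 173.78903198242188), (54.59611511230469, 63.35359573364258), 35.17521286010742)
```

View pics/w5.png

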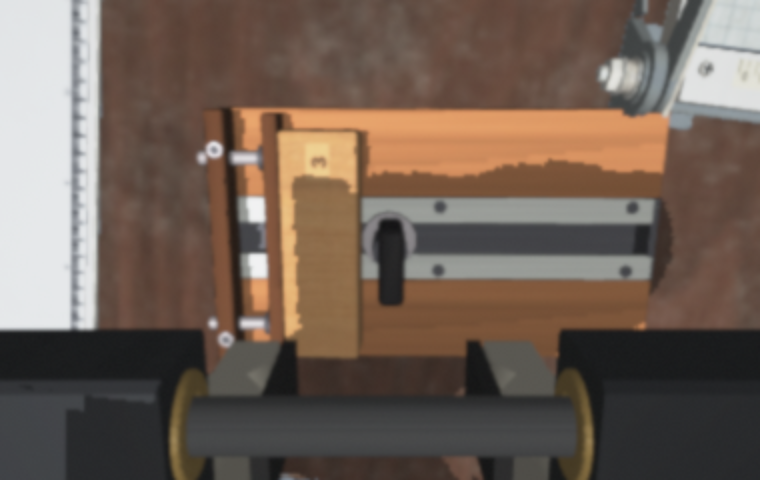

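Wrist view: the post stands upright with its wing across the slot (390,262). The flange (390,240) touches the block (360) and the block is flat on the cheek (280). One number check of the wing height and the block gaps, then hand in.

```bash
python3 - <<'E'
from h import *
P=pts(capture("wrist"));Q=P.reshape(-1,3);Q=Q[np.hypot(Q[:,0]-.515,Q[:,1]-.172)<.035]
w=Q[(Q[:,2]>.095)&(Q[:,2]<.125)];print("wing top z",np.median(w[:,2]),cv2.minAreaRect((w[:,:2]*1000).astype(np.float32)))
f=Q[(Q[:,2]>.034)&(Q[:,2]<.046)];print("flange z",np.median(f[:,2]))
if abs(np.median(w[:,2])-.103)<.003: print(close_job())
E
```

```text
wing top z 0.10182794672710954 ((514.0241088867188, 169.07711791992188), (35.1691780090332, 10.876835823059082), 7.673114776611328)
flange z 0.03807968595367067
the job is handed in; nothing more can be done
None
```

The clamp is set and the job is handed in: the block is pinched between the post's flange and the fence's sprung cheek, with the post turned a quarter turn, its head caught under the lips, and the gripper clear; it took about 21 s of the 72 s, and no verdict came back.

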